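# Pull the short-cut tube from a tilted partitioned carton

## Robot

A 6-joint arm with a two-finger parallel gripper is mounted at the origin on the work surface; the furniture and walls round the work are solid. World frame = base frame: x ahead of the robot, y to its left, z up, the work surface at z = 0. Lengths are in m, angles in rad, forces in N, time in s.
With the tool pointing down it reaches from about 0.375 to 0.9 m from the base axis. Payload 3.1 kg.
Tool frame: the origin (TCP) lies midway between the tips of the shut fingers; the grasp point (between the pads) lies grip_point_offset behind it (grip_point_offset is the distance from the TCP to the grasp point, in m); y points along the fingers, z is the direction in which the jaws open and shut, and the axes are right-handed (so a half turn about y gives the same grasp; the last joint's range is limited). The gripper opens to 87 mm and grips with 3 to 60 N. Pads are 19 mm wide; open, the fingers measure 117 mm over their backs; the gripper's body (75 mm by 190 mm) begins 51 mm behind the grasp point.
Start: joints at [1.008, 0.527, 1.433, -0, 1.181, -0.178], TCP at [0.235, 0.579, 0.223] pointing down, gripper open.
Joint ranges: [-3.08, 3.08], [-0.75, 2.2], [0.22, 2.44], [-1.43, 4.57], [0, 2.65], [-2.85, 2.85]. Speed limits (rad/s): [2.79, 2.79, 3.14, 3.14, 3.14, 3.14].

## Interface

Orientations are given as a unit quaternion [x, y, z, w].
In Python, from rig import * gives the robot as it stands.
- The arm moves only by the tool jog_arm, never from a script. Its argument "increments" is a list that holds one entry, the list of rows, each a list of 7 numbers: the turn, a rotation vector about the world's x, y, z in degrees, then the shift along the world's x, y, z in m, then the closure, from -1 (fully open) to 1 (shut), so that 0 is half open. In form: [[[rx, ry, rz, x, y, z, jaw], ...]]. A call has 1 to 8 rows; each row is the pose to reach, as a shift and turn from the pose measured when the call began; what a row does not reach only later rows make up. A row lasts 1/10 s, in which the tool goes at most 50 mm and 8.59 degrees, less where a joint would pass 70% of its speed; a pose out of reach is approached as far as the arm can. A call with a gripper value outside its range is refused whole. The fingers move at their own pace and stop on an object; "squeeze" is the grip in N (left out, the last holds). Time passes only in rows, so rows that repeat a pose let the fingers close. It gives the time, the measured TCP pose, the force and the opening at its end, in the units of the state.
- get_obs(): the state, without advancing time (a new reading comes with each control period).
- camera(name): name is "scene" or "top" or "wrist"; returns the picture (400x640x3 uint8, red, green, blue); there is no depth.
- camera_info(name): a dict with "K" (3x3 intrinsics, pixels), "R" (3x3) and "t" (3): a world point X has camera coordinates R X + t. Camera axes: x right, y down, z forward; pixel columns grow to the right and rows downward; lengths in m; the calibration is good to about 2 mm. A picture is of the moment at which its call begins: read the wrist's pose just before it. camera_info takes no time and is no camera call; for the wrist camera it gives the pose at the moment of the call.
- hand_in(): hands the job in, once; it reports no verdict.
The state is a dict: "time": time; "q": joint angles; "joint_velocities": joint speeds; "joint_torque": joint torques, N m; "position": TCP position; "tool_rot": TCP orientation; "ft_force": force on the tool from outside, world axes, zero at the start; "moment": the same for the moment, N m; "grip_width": finger opening in m.
Only numpy, scipy, OpenCV 4.12 (cv2) and the standard library are available. Lean on these libraries where they do the work, as an engineer would, in place of code of your own. Each camera call takes 0.05 s, during which the arm holds its last target.

## Task

One of the steel tubes in the back row of the tilted, partitioned carton was cut too short. Fold the carton's raised back flap right back out of the way, lift the short tube out past the dividers, and lower it into the grey reject crate before you let go of it. Leave the full-length tubes in their cells.

Things in the scene. Friction and masses are not known exactly. Their poses are not given: they have to be found in the camera images.
- carton: Open cardboard carton, fixed on a steel stand that tips it 35 degrees towards the robot: its own z (up along the cells) leans 35 degrees from vertical. 156 (x, front to back) x 316 (y) x 164 mm (z) outside, 4 mm boards. Origin: middle of the underside's front edge; x runs to the back and uphill, y along the rows. Front and side flaps hang down outside, up to 15 mm off the walls.
- carton_mouth (a point): Middle of the carton's mouth, on the divider between the rows, level with the rim: x = 78, y = 0, z = 164 mm in the carton's axes. Two rows of three cells, each 72 mm (x) by 100 mm (y), 160 mm deep down to the 4 mm floor; cell middles at y = -104, 0, +104; front row x = 4 to 76, back row x = 80 to 152 (carton's axes). Neither carton nor stand gives way.
- flap (a joint): Angle (rad) of the carton's back flap, a stiff sheet 75 mm long, 306 wide, 4 thick, hinged along the back rim (carton x = 154, z = 164 mm). 0: flat on the mouth over the back row; 1.57: in line with the cells; 2.18: vertical; 3.7 (stop): hangs behind. Starts at 0.9 to 1.3, half raised over the back row; stays where it is left; 1 to 2 N at the free edge turns it. Folded right back: 2.4 or more.
- flap_edge (a point): Middle of the flap's free edge, 75 mm from its hinge.
- short_tube: The tube cut short: plain steel tube open at both ends, 42 mm outside, 3.2 mm wall, 130 mm long, 0.27 to 0.44 kg. It stands in one of the three back-row cells, leaning on the board in front of it (its axis 21 mm behind that board, within 3 mm of the cell's middle in y). Origin: centre of its lower end, z along it; its top is 30 mm below the rim, the other tubes' tops 2 mm below.
- short_foot (a point): Centre of the short tube's lower end.
- short_mid (a point): Middle of the short tube, on its axis.
- short_top (a point): Centre of the short tube's upper end.
- tube_1: Full-length steel tube, 42 mm outside diameter, 158 mm long, about 0.42 kg, standing in the carton's back row; origin at the centre of its lower end, z up along it. Stays in its cell.
- tube_2: Full-length steel tube, 42 mm outside diameter, 158 mm long, about 0.42 kg, standing in the carton's back row; origin at the centre of its lower end, z up along it. Stays in its cell.
- tube_3: Full-length steel tube, 42 mm outside diameter, 158 mm long, about 0.42 kg, standing in the carton's front row; origin at the centre of its lower end, z up along it. Stays in its cell.
- tube_4: Full-length steel tube, 42 mm outside diameter, 158 mm long, about 0.42 kg, standing in the carton's front row; origin at the centre of its lower end, z up along it. Stays in its cell.
- tube_5: Full-length steel tube, 42 mm outside diameter, 158 mm long, about 0.42 kg, standing in the carton's front row; origin at the centre of its lower end, z up along it. Stays in its cell.
- reject_crate: Open grey sheet-steel crate standing fast on the table, 190 (own x) x 260 (own y) x 85 mm high, walls and floor 3 mm, rim beads 4 mm wider outside. Origin: centre of its underside, z up. Flat steel scrap 5 mm thick lies in it. Between carton and crate a black welding hood, 271 mm high, lies fixed on the table in front of the robot (x = 0.22 to 0.48, y = -0.13 to 0.13 m): carry the tube over or beyond it.
Mind the look-alikes: they are no part of the job. Leave any white look-alike of the short_tube alone.

How it is judged:
By the outcome, as a careful person would: the job done as asked, in the order asked, and still so for the second after the job is handed in, with the robot touching nothing.
It also fails if it takes over 58 s, if anything falls off the work surface, if the arm or the gripper's body presses on something with over 40 N, if the wrist force passes 120 N, or if a joint passes its speed limit or range.

## Working session

There is one attempt and no reset: what is moved stays moved. The work goes in short steps, Python scripts to look and compute and a tool call to move; the robot and the scene stay as the last step left them, time stands still between calls to the robot, and variables do not carry over. Pictures are saved under pics/ and viewed, and the job is handed in when it is done.

Besides the shell and the picture viewer there is one more tool, called after "Call:" as name([rows], argument=value, ...), one row to a line, values as JSON. jog_arm: Moves the arm, as the interface text tells. Its arguments: {"type":"object","properties":{"increments":{"type":"array","items":{"type":"array","items":{"type":"array","items":{"type":"number"}}}},"squeeze":{"type":"number"}},"required":["increments"]}

```bash
ls; mkdir -p pics; python3 - <<'E'
from rig import *
import cv2
o=get_obs();print(o)
for n in ["scene","top","wrist"]:
    ci=camera_info(n);print(n,ci)
    im=camera(n);cv2.imwrite(f"pics/{n}0.png",im[:,:,::-1])
import rig;print([x for x in dir(rig) if x[0]!='_'])
E
```

```text
pics
{'time': 0.0, 'q': array([ 1.00745643e+00,  5.28425834e-01,  1.43389200e+00,  2.37853231e-06,
        1.18140153e+00, -1.78452158e-01]), 'joint_velocities': array([ 0.00144437,  0.00020018,  0.00196452,  0.00061573,  0.00205903,
       -0.00041944]), 'joint_torque': array([-6.77826256e-05, -4.40049255e+01, -1.76593870e+01,  6.31737057e-02,
        5.80512767e-02, -1.68939659e-04]), 'position': array([0.234209  , 0.57867289, 0.22159969]), 'tool_rot': array([ 0.69475346, -0.13551347,  0.13496697, -0.69335247]), 'ft_force': array([-1.0402543 ,  0.07543829,  0.38527233]), 'moment': array([-0.02201553, -0.03589078, -0.01574367]), 'grip_width': 0.08705305308341209}
scene {'K': array([[363.89275156,   0.        , 315.78362017],
       [  0.        , 363.89275156, 198.14237804],
       [  0.        ,   0.        ,   1.        ]]), 'R': array([[ 0.85367844, -0.52046335, -0.01873563],
       [-0.40026462, -0.63265954, -0.6629707 ],
       [ 0.33319867,  0.573463  , -0.74841087]]), 't': array([-0.4050587 ,  0.45334095,  1.19513116])}
top {'K': array([[418.68277178,   0.        , 321.02297326],
       [  0.        , 418.68277178, 202.06447482],
       [  0.        ,   0.        ,   1.        ]]), 'R': array([[ 0.34117733, -0.93985805,  0.01627507],
       [-0.72513692, -0.27416986, -0.63167028],
       [ 0.59814253,  0.20370993, -0.77506631]]), 't': array([-0.03845795,  0.57722398,  1.13019023])}
wrist {'K': array([[295.91274166,   0.        , 321.95707209],
       [  0.        , 295.91274166, 193.79961484],
       [  0.        ,   0.        ,   1.        ]]), 'R': array([[ 0.37596848,  0.92662802, -0.00286701],
       [ 0.88377779, -0.35764903,  0.30170181],
       [ 0.27853997, -0.11596417, -0.95339803]]), 't': array([-0.62315109, -0.03633404,  0.39298188])}
['Unreachable', 'camera', 'camera_info', 'get_obs', 'grip_point_offset', 'hand_in']
```

View pics/scene0.png

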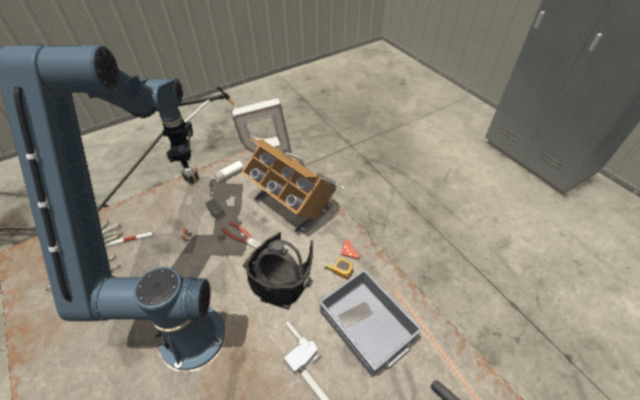

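View pics/top0.png

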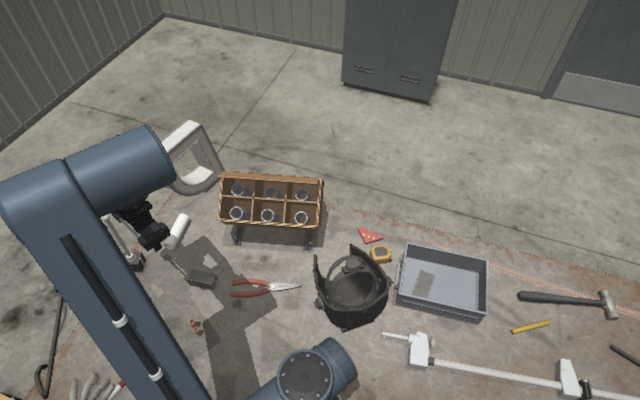

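View pics/wrist0.png

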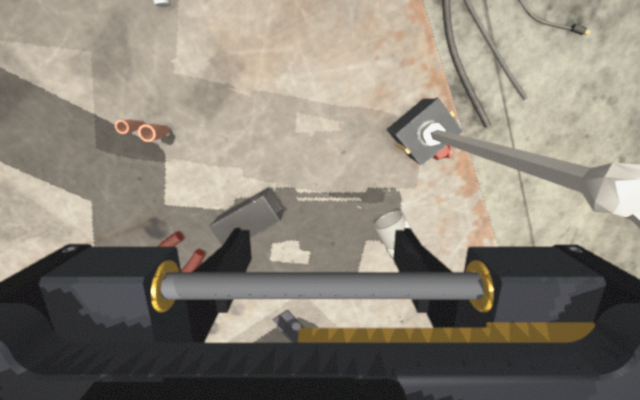

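```bash
python3 - <<'E'
import cv2
im=cv2.imread('pics/top0.png');cv2.imwrite('pics/top0c.png',cv2.resize(im[160:260,205:340],None,fx=5.9,fy=5.9,interpolation=cv2.INTER_CUBIC))
im=cv2.imread('pics/scene0.png');cv2.imwrite('pics/scene0c.png',cv2.resize(im[130:240,220:345],None,fx=5.4,fy=5.4,interpolation=cv2.INTER_CUBIC))
E
```

```text
(no output)
```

View pics/top0c.png

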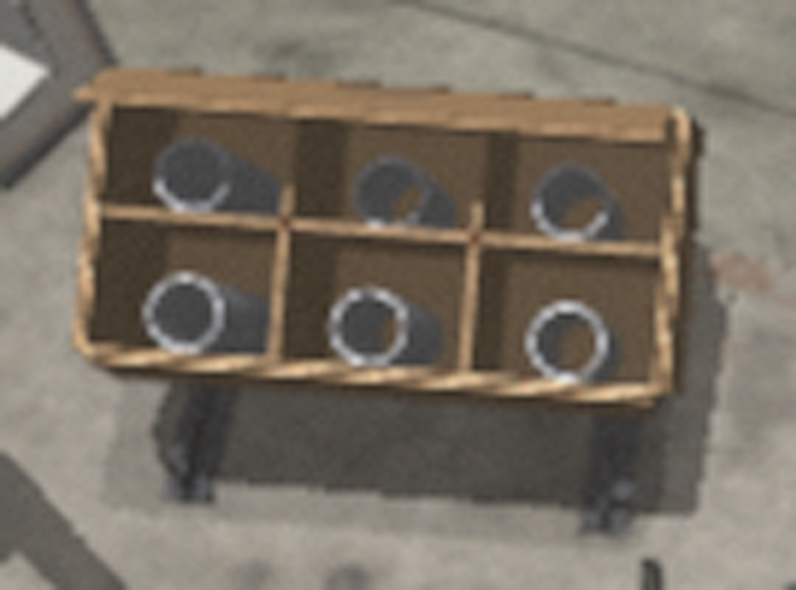

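View pics/scene0c.png

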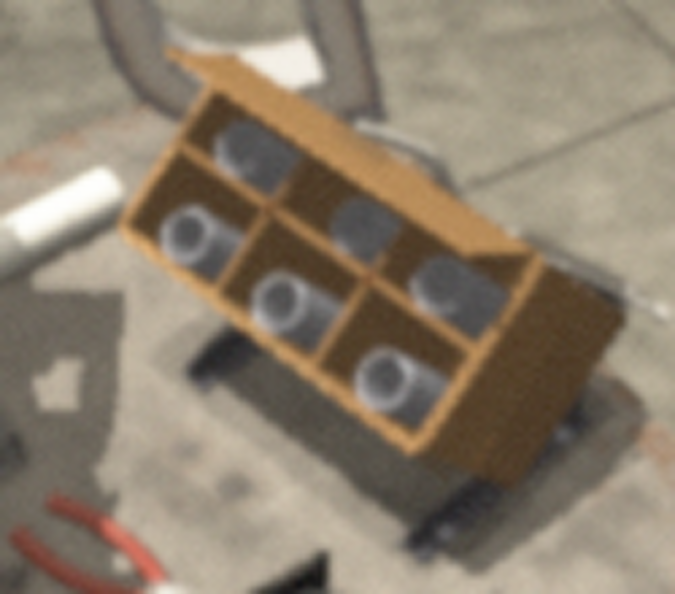

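```bash
cat > h.py <<'E'
from rig import *
import numpy as np, cv2
from scipy.optimize import least_squares
from scipy.spatial.transform import Rotation as Ro
def proj(ci,X):
    X=np.atleast_2d(X); c=X@ci['R'].T+ci['t']; p=c@ci['K'].T
    return p[:,:2]/p[:,2:]
def Rcart(yaw): # carton axes -> world; z leans 35 deg toward robot (-x at yaw 0)
    t=np.radians(35)
    # x_c = (cos t,0,sin t) uphill ; z_c=(-sin t,0,cos t)
    B=np.array([[np.cos(t),0,-np.sin(t)],[0,1,0],[np.sin(t),0,np.cos(t)]])
    return Ro.from_euler('z',yaw).as_matrix()@B
MO=np.array([78,0,164])/1000
def c2w(p,X): # p: mouth xyz, yaw
    return p[:3]+(np.atleast_2d(X)/1000-MO)@Rcart(p[3]).T
def flap_pt(a,y,r=75): # carton mm
    return np.array([154-r*np.cos(a),y,164+r*np.sin(a)])
E
cat > fit.py <<'E'
from h import *
def un(p,s,o): return (np.array(p)+.5)/s-.5+np.array(o)
T={(0,158,164):(78,352),(0,-158,164):(665,402),(78,52,164):(285,222),(78,-52,164):(475,238),(78,154,164):(100,210),(78,-154,164):(662,248),(4,52,164):(275,358),(4,-52,164):(465,375)}
S={(0,158,164):(122,225),(0,-158,164):(413,452),(156,-158,164):(545,255),(78,154,164):(182,150),(78,-154,164):(472,350),(78,52,164):(270,212),(78,-52,164):(370,280),(4,52,164):(218,290),(4,-52,164):(318,358)}
ct=camera_info('top');cs=camera_info('scene')
def res(p):
    r=[]
    for k,v in T.items(): r.append(proj(ct,c2w(p,k))[0]-un(v,5.9,(205,160)))
    for k,v in S.items(): r.append(proj(cs,c2w(p,k))[0]-un(v,5.4,(220,130)))
    return np.array(r)
s=least_squares(lambda p:res(p).ravel(),[0.55,0.35,0.2,0.3],loss='soft_l1')
print(s.x,np.degrees(s.x[3]));print(np.round(res(s.x),1).tolist())
p=s.x;np.save('carton.npy',p)
for y in(104,0,-104):
  for L in (162,134):
    X=(101,y,L)
    print(y,L,'top',(proj(ct,c2w(p,X))[0]-(205,160))*5.9,'scene',(proj(cs,c2w(p,X))[0]-(220,130))*5.4)
for a in (.9,1.0,1.1,1.2,1.3):
    for y in(153,-153): print(a,y,'top',(proj(ct,c2w(p,flap_pt(a,y)))[0]-(205,160))*5.9,'scene',(proj(cs,c2w(p,flap_pt(a,y)))[0]-(220,130))*5.4)
print('origin z',c2w(p,(0,0,0)))
E
python3 fit.py
```

```text
[0.51127559 0.32550614 0.20256899 0.2634392 ] 15.093954475723374
[[0.5, -0.1], [-1.1, -0.9], [0.3, 0.3], [0.1, 0.0], [0.3, -0.1], [0.1, 0.7], [-0.1, 0.2], [-0.1, -0.2], [-0.2, 0.6], [0.4, -0.5], [-0.4, 0.3], [-0.1, -1.1], [0.5, 0.0], [0.3, -0.8], [0.1, -0.5], [-0.4, 0.5], [-1.0, 1.3]]
104 162 top [194.60702166 172.72985   ] scene [241.24560102 147.18947354]
104 134 top [206.26978726 178.00581026] scene [261.18582155 159.3589257 ]
0 162 top [382.79812031 186.94349819] scene [337.38497397 213.41982045]
0 134 top [390.68300187 191.94770936] scene [356.33693018 224.85508744]
-104 162 top [572.18050213 201.24712131] scene [440.42643525 284.40501119]
-104 134 top [576.23985338 205.97606903] scene [458.19653482 294.96896458]
0.9 153 top [ 76.40281443 141.47686481] scene [156.37963258  81.53655028]
0.9 -153 top [657.60584577 185.15584359] scene [457.54247583 288.20244747]
1.0 153 top [ 75.18679767 128.92945036] scene [157.53141537  72.28326266]
1.0 -153 top [658.15375527 172.61900744] scene [459.79839455 278.57855643]
1.1 153 top [ 74.37882487 115.69168342] scene [159.49932012  62.82282678]
1.1 -153 top [658.82307009 159.36257643] scene [462.8405241  268.63419841]
1.2 153 top [ 73.99135011 101.91186045] scene [162.26747985  53.25974775]
1.2 -153 top [659.60694449 145.53499825] scene [466.64097999 258.47954039]
1.3 153 top [74.03139784 87.74740294] scene [165.809783   43.7012296]
1.3 -153 top [660.49691649 131.29427125] scene [471.16173435 248.22909799]
origin z [[0.54040731 0.33336319 0.02348909]]
```

```bash
cat >> h.py <<'E'
def toolR(o): return Ro.from_quat(o['tool_rot']).as_matrix()
def delta(o,Rt,Pt):
    rv=(Ro.from_matrix(Rt)*Ro.from_quat(o['tool_rot']).inv()).as_rotvec(degrees=True)
    return np.round(rv,1),np.round(np.array(Pt)-o['position'],4)
E
python3 - <<'E'
from h import *
o=get_obs();R=toolR(o);print('tool cols x,y,z\n',R.round(3))
ci=camera_info('wrist');C=-ci['R'].T@ci['t'];print('cam in tool',R.T@(C-o['position']),'cam z axis in tool',R.T@ci['R'][2], 'cam x', R.T@ci['R'][0])
p=np.load('carton.npy');Rc=Rcart(p[3]);print(Rc.round(3))
for s in(1,-1):
    z=s*Rc[:,1];y=-Rc[:,2];Rt=np.c_[np.cross(y,z),y,z]
    print(s,delta(o,Rt,c2w(p,(95,0,225))[0]),c2w(p,(95,0,225)), np.linalg.norm(delta(o,Rt,[0,0,0])[0]))
# crate rough corner rays at z=0.085
ct=camera_info('top');
def ray(ci,u,z):
    C=-ci['R'].T@ci['t'];d=ci['R'].T@np.linalg.solve(ci['K'],[u[0],u[1],1]);return C+d*(z-C[2])/d[2]
for u in [(403,246),(487,260),(486,320),(399,303)]: print(ray(ct,u,.085))
E
python3 - <<'E'
import cv2
im=cv2.imread('pics/top0.png');cv2.imwrite('pics/top0d.png',cv2.resize(im[225:335,380:505],None,fx=5.4,fy=5.4,interpolation=cv2.INTER_CUBIC))
im=cv2.imread('pics/scene0.png');cv2.imwrite('pics/scene0d.png',cv2.resize(im[260:385,305:435],None,fx=4.8,fy=4.8,interpolation=cv2.INTER_CUBIC))
E
```

```text
tool cols x,y,z
 [[ 0.927 -0.001  0.375]
 [-0.375 -0.001  0.927]
 [-0.    -1.    -0.002]]
cam in tool [-0.08344533 -0.16213226 -0.00033306] cam z axis in tool [ 0.30201488  0.95330263 -0.00105224] cam x [6.17389602e-04 9.08191124e-04 9.99999397e-01]
[[ 0.791 -0.26  -0.554]
 [ 0.213  0.966 -0.149]
 [ 0.574  0.     0.819]]
1 (array([ -2.1, -35.6,  36. ]), array([ 0.2567, -0.2588,  0.0405])) [[0.49093967 0.32002139 0.26228806]] 50.67316844248049
-1 (array([  45.5,   -2.9, -137.3]), array([ 0.2567, -0.2588,  0.0405])) [[0.49093967 0.32002139 0.26228806]] 144.6718701061129
[ 0.56796607 -0.12064762  0.085     ]
[ 0.61072559 -0.38745754  0.085     ]
[ 0.40099548 -0.4059823   0.085     ]
[ 0.36468966 -0.15493819  0.085     ]
```

View pics/top0d.png

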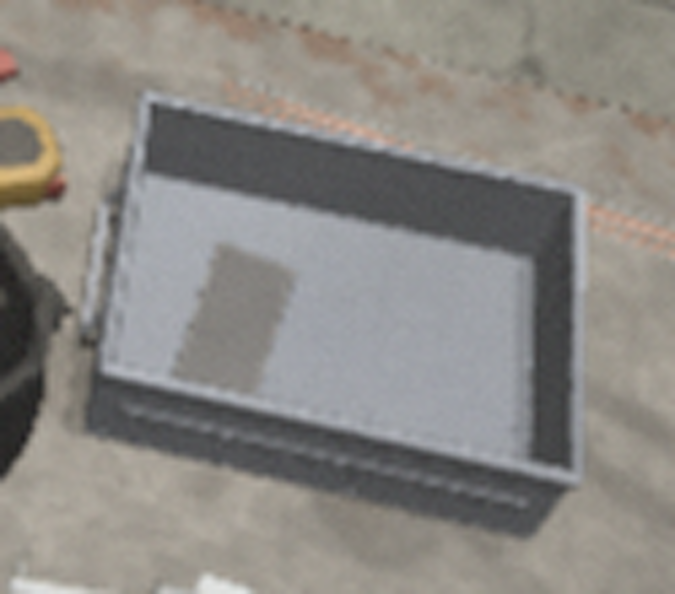

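View pics/scene0d.png

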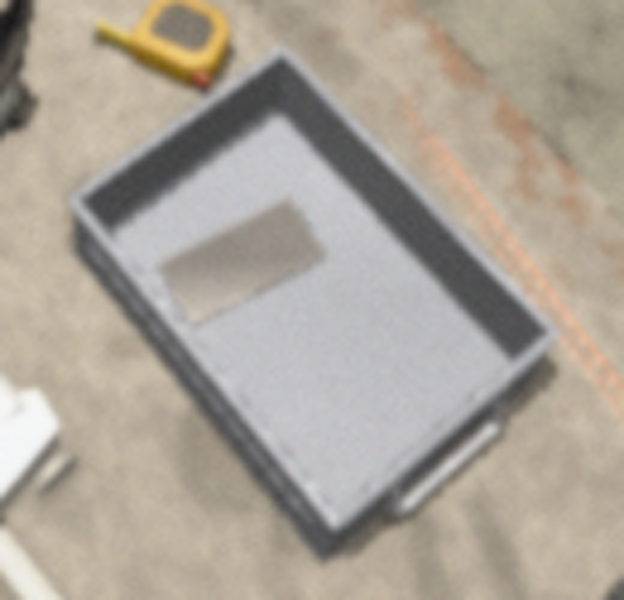

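Call:
jog_arm([
  [[0,0,0,0,0,0.05,1],[-0.2,-3.6,3.6,0,-0.01,0.09,1],[-0.5,-8.9,9,0.02,-0.04,0.12,1],[-0.9,-14.2,14.4,0.05,-0.08,0.14,1],[-1.2,-19.6,19.8,0.08,-0.12,0.14,1],[-1.5,-24.9,25.2,0.11,-0.16,0.14,1],[-1.8,-30.3,30.6,0.14,-0.2,0.135,1],[-2.1,-35.6,36,0.17,-0.24,0.13,1]],
])

```text
time: 0.95
position: [0.402, 0.3411, 0.3528]
tool_rot: [-0.64, -0.303, -0.122, 0.696]
ft_force: [1.7, 1.3, -0.3]
grip_width: 0.0307
```

```bash
cat > crate.py <<'E'
from h import *
ct=camera_info('top');cs=camera_info('scene')
def un(p,s,o): return (np.array(p)+.5)/s-.5+np.array(o)
K=[(99,134,85),(99,-134,85),(-99,-134,85),(-99,134,85)]
T=[(143,92),(585,188),(578,482),(98,375)]
S=[(283,48),(553,335),(332,535),(72,200)]
def W(p,X): X=np.atleast_2d(X)/1000; return np.array([p[0],p[1],0])+X@Ro.from_euler('z',p[2]).as_matrix().T
def res(p): return np.array([proj(ct,W(p,k))[0]-un(t,5.4,(380,225)) for k,t in zip(K,T)]+[proj(cs,W(p,k))[0]-un(t,4.8,(305,260)) for k,t in zip(K,S)])
s=least_squares(lambda p:res(p).ravel(),[.486,-.267,.1]);print(s.x,res(s.x).round(1).tolist())
np.save('crate.npy',s.x)
for y in(0,-30,-60): print(y,W(s.x,(0,y,0)), (proj(ct,W(s.x,(0,y,3)))-(380,225))*5.4)
E
python3 crate.py; python3 - <<'E'
from h import *
o=get_obs();print(o['time'],o['position'],o['q'].round(3),o['grip_width'],o['ft_force'])
im=camera('wrist');cv2.imwrite('pics/w1.png',im[:,:,::-1]);np.savez('w1.npz',**camera_info('wrist'))
E
```

```text
[ 0.50417398 -0.26878319  0.0931812 ] [[0.1, -0.4], [1.0, -0.0], [1.9, 1.6], [0.1, -0.3], [-0.6, -1.8], [1.8, -0.5], [-0.2, -0.6], [-2.5, -1.0]]
0 [[ 0.50417398 -0.26878319  0.        ]] [[316.72937845 342.28915544]]
-30 [[ 0.50696537 -0.29865305  0.        ]] [[366.66758703 353.96359079]]
-60 [[ 0.50975676 -0.3285229   0.        ]] [[416.92864824 365.71350186]]
0.95 [0.40201796 0.34112405 0.35283679] [ 0.604  0.072  1.902 -0.344  0.606 -1.009] 0.030713220119731596 [ 1.6808018   1.33929883 -0.31141748]
```

View pics/w1.png

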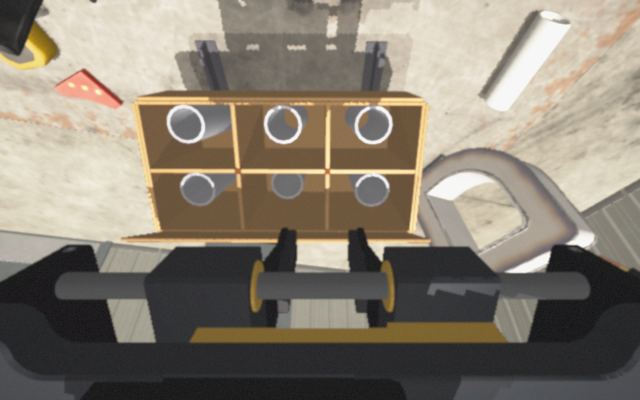

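```bash
python3 - <<'E'
import cv2
im=cv2.imread('pics/w1.png');cv2.imwrite('pics/w1c.png',cv2.resize(im[85:250,120:440],None,fx=2.5,fy=2.5,interpolation=cv2.INTER_CUBIC))
E
```

```text
(no output)
```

View pics/w1c.png

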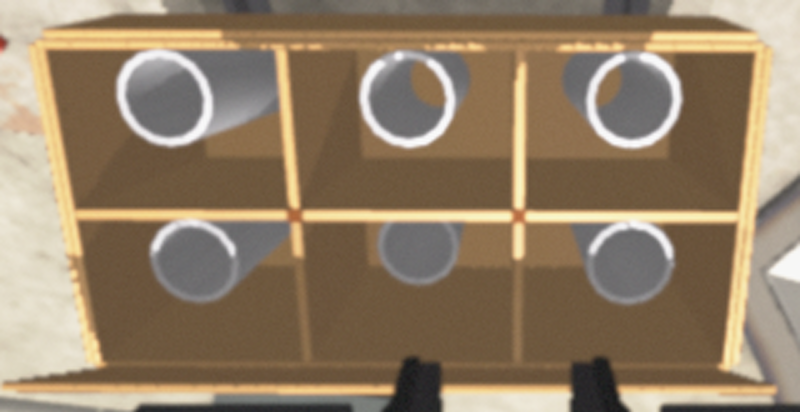

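```bash
sed -i '/^s=least/,$d' fit.py; cat >> fit.py <<'E'
w=np.load('w1.npz');cw={k:w[k] for k in w}
Wp={(78,-52,164):(295,216),(78,52,164):(518,216),(78,-154,164):(78,214),(78,154,164):(737,216),(4,-52,164):(281,48),(4,52,164):(519,49),(4,-154,164):(48,48),(4,154,164):(755,49)}
def rw(p): return np.array([proj(cw,c2w(p,k))[0]-un(v,2.5,(120,85)) for k,v in Wp.items()])
for nm,f in(('ext',lambda p:res(p).ravel()),('wrist',lambda p:rw(p).ravel()),('all',lambda p:np.r_[res(p).ravel(),1.5*rw(p).ravel()])):
    s=least_squares(f,[0.51,0.325,0.2,0.26],loss='soft_l1');p=s.x
    print(nm,p.round(4),'rw',np.abs(rw(p)).mean().round(2),'res',np.abs(res(p)).mean().round(2))
print(rw(p).round(1).tolist())
np.save('carton.npy',p)
for y in(104,3,0,-3,-104):
  for L in (162,134):
    X=(101,y,L)
    print(y,L,(proj(cw,c2w(p,X))[0]-(120,85))*2.5)
for a in (1.1,1.2,1.3):
    for y in(153,-153): print(a,y,(proj(cw,c2w(p,flap_pt(a,y)))[0]-(120,85))*2.5)
E
python3 fit.py
python3 - <<'E'
from h import *
o=get_obs();p=np.load('carton.npy');Rc=Rcart(p[3]);Rt=np.c_[Rc[:,0],-Rc[:,2],Rc[:,1]]
print(o['time'],o['position'])
print('tcp in carton',Rc.T@(o['position']-p[:3])*1000+MO*1000)
for X in [(95,0,300),(95,0,215),(85,0,300),(85,0,210)]: print(X,delta(o,Rt,c2w(p,X)[0]))
print('xc',Rc[:,0],'zc',Rc[:,2])
E
```

```text
ext [0.5113 0.3255 0.2026 0.2634] rw 10.29 res 0.42
wrist [0.5049 0.3092 0.2018 0.2718] rw 0.22 res 2.69
all [0.5041 0.3097 0.2031 0.2716] rw 0.42 res 2.54
[[0.1, -0.1], [0.5, 0.3], [-0.3, 0.2], [1.6, 0.7], [-0.0, 0.5], [0.5, 0.2], [0.1, 0.3], [1.0, 0.3]]
104 162 [628.08781714 263.06604863]
104 134 [620.20920672 247.33584571]
3 162 [414.96231336 261.84937206]
3 134 [422.17965445 246.26657408]
0 162 [408.65922933 261.81338944]
0 134 [416.32122802 246.23494118]
-3 162 [402.35771768 261.77741579]
-3 134 [410.46415977 246.20331561]
-104 162 [191.12033479 260.571518  ]
-104 134 [214.06550345 245.1428501 ]
1.1 153 [776.51285787 360.69971504]
1.1 -153 [  1.46257771 354.80106858]
1.2 153 [777.20252513 380.0775259 ]
1.2 -153 [-2.06287698e-01  3.73864984e+02]
1.3 153 [777.21538126 399.37594014]
1.3 -153 [ -0.56363538 392.86548913]
1.0 [0.40083311 0.33165092 0.34703377]
tcp in carton [ 83.91575071  48.83138796 335.56582487]
(95, 0, 300) (array([ 0.8, -0. ,  0.4]), array([ 0.0415, -0.0391, -0.0228]))
(95, 0, 215) (array([ 0.8, -0. ,  0.4]), array([ 0.0885, -0.0261, -0.0924]))
(85, 0, 300) (array([ 0.8, -0. ,  0.4]), array([ 0.0336, -0.0413, -0.0285]))
(85, 0, 210) (array([ 0.8, -0. ,  0.4]), array([ 0.0833, -0.0275, -0.1022]))
xc [0.789135   0.21971806 0.57357644] zc [-0.55255827 -0.15384824  0.81915204]
```

```bash
python3 - <<'E'
from h import *
o=get_obs();ci=camera_info('wrist');np.savez('w1.npz',**ci)
im=camera('wrist');cv2.imwrite('pics/w2.png',im[:,:,::-1]);cv2.imwrite('pics/w2c.png',cv2.resize(im[85:250,120:440,::-1],None,fx=2.5,fy=2.5,interpolation=cv2.INTER_CUBIC))
o2=get_obs();print(o['time'],o['position'],o2['position'],o2['ft_force'])
E
```

```text
1.0 [0.40083311 0.33165092 0.34703377] [0.40009745 0.334119   0.34766419] [-0.34690928 -0.15117977 -0.14808105]
```

View pics/w2c.png

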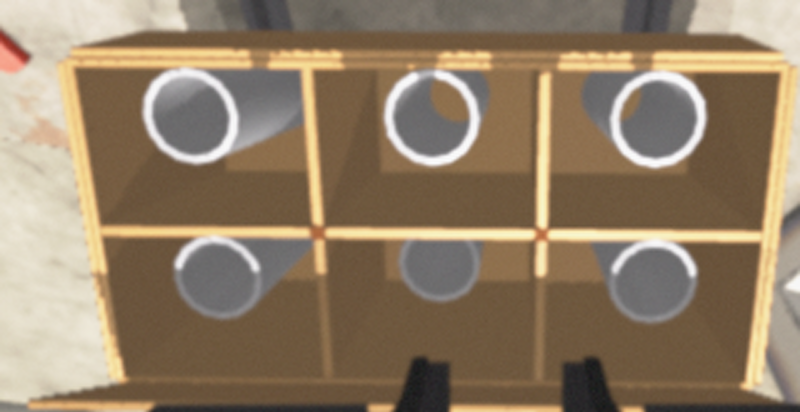

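```bash
python3 - <<'E'
s=open('fit.py').read()
i=s.index('Wp={');j=s.index('}',i)+1
s=s[:i]+"Wp={(78,-52,164):(318,233),(78,52,164):(541,235),(78,-154,164):(102,231),(78,154,164):(762,237),(4,-52,164):(304,67),(4,52,164):(543,69),(4,-154,164):(74,66),(4,154,164):(780,71)}"+s[j:]
open('fit.py','w').write(s)
E
python3 fit.py
cat > st.py <<'E'
from h import *
import sys
o=get_obs();p=np.load('carton.npy');Rc=Rcart(p[3]);Rt=np.c_[Rc[:,0],-Rc[:,2],Rc[:,1]]
print(o['time'],o['position'],'F',o['ft_force'].round(2),o['grip_width'].round(4),'q',o['q'].round(2))
print('tcp in carton',(Rc.T@(o['position']-p[:3])*1000+MO*1000).round(1))
for a in sys.argv[1:]:
    X=tuple(float(v) for v in a.split(',')); d=delta(o,Rt,c2w(p,X)[0]); print(X,*d)
E
python3 st.py 90,0,300 90,0,215; python3 -c "
from h import *
R=Rcart(np.load('carton.npy')[3]);print(R.round(3))"
```

```text
ext [0.5113 0.3255 0.2026 0.2634] rw 2.18 res 0.42
wrist [0.5073 0.3212 0.2083 0.2673] rw 0.26 res 0.59
all [0.5075 0.3213 0.2082 0.2665] rw 0.25 res 0.57
[[0.0, -0.1], [0.0, -0.2], [-0.6, -0.1], [-0.3, -0.2], [0.9, 0.5], [0.6, 0.2], [-0.0, 0.3], [-0.1, 0.0]]
104 162 [648.57014866 280.55939246]
104 134 [639.13409464 263.68501765]
3 162 [436.59934791 278.63524641]
3 134 [442.10331867 261.94395364]
0 162 [430.32290023 278.57827251]
0 134 [436.26795541 261.89238941]
-3 162 [424.04758628 278.52130891]
-3 134 [430.43357205 261.84083384]
-104 162 [213.43814925 276.60952051]
-104 134 [234.57945318 260.11016737]
1.1 153 [800.26256873 381.41889664]
1.1 -153 [ 29.13206924 373.32079029]
1.2 153 [800.96952934 400.70014269]
1.2 -153 [ 27.50503765 392.36411038]
1.3 153 [800.93613047 419.84912459]
1.3 -153 [ 27.10609536 411.29701535]
[[ 0.79  -0.263 -0.553]
 [ 0.216  0.965 -0.151]
 [ 0.574  0.     0.819]]Traceback (most recent call last):
  File "st.py", line 4, in <module>
    print(o['time'],o['position'],'F',o['ft_force'].round(2),o['grip_width'].round(4),'q',o['q'].round(2))
                                                             ^^^^^^^^^^^^^^^^^^^^^
AttributeError: 'float' object has no attribute 'round'
```

```bash
sed -i "s/o\['grip_width'\].round(4)/round(o['grip_width'],4)/" st.py; python3 st.py 90,0,300 90,0,220
```

```text
1.05 [0.40009745 0.334119   0.34766419] F [-0.35 -0.15 -0.15] 0.0232 q [ 0.6   0.07  1.91 -0.34  0.61 -1.01]
tcp in carton [ 75.9  40.7 335.7]
(90.0, 0.0, 300.0) [ 0.4 -0.3  0.6] [ 0.0416 -0.0308 -0.0212]
(90.0, 0.0, 220.0) [ 0.4 -0.3  0.6] [ 0.0859 -0.0187 -0.0867]
```

Call:
jog_arm([
  [[0.4,-0.3,0.6,0.02,-0.016,-0.01,1],[0.4,-0.3,0.6,0.042,-0.031,-0.021,1],[0.4,-0.3,0.6,0.042,-0.031,-0.021,1],[0.4,-0.3,0.6,0.053,-0.028,-0.038,1],[0.4,-0.3,0.6,0.064,-0.025,-0.054,1],[0.4,-0.3,0.6,0.075,-0.022,-0.07,1],[0.4,-0.3,0.6,0.086,-0.019,-0.087,1],[0.4,-0.3,0.6,0.086,-0.019,-0.087,1]],
])

```text
time: 1.85
position: [0.4858, 0.316, 0.2588]
tool_rot: [-0.641, -0.299, -0.119, 0.697]
ft_force: [-0.1, -0.0, -0.5]
grip_width: 0.0006
```

```bash
python3 st.py 110,0,222 130,0,222 150,0,222 165,0,222 180,0,216 192,0,209 202,0,200 208,0,192
python3 - <<'E'
from h import *
im=camera('scene');cv2.imwrite('pics/s2.png',cv2.resize(im[60:260,200:360,::-1],None,fx=3,fy=3,interpolation=cv2.INTER_CUBIC))
E
```

```text
1.85 [0.48584751 0.31600585 0.25877524] F [-0.06 -0.02 -0.49] 0.0006 q [ 0.44  0.28  1.95 -0.3   0.33 -1.14]
tcp in carton [ 88.8   0.6 218.2]
(110.0, 0.0, 222.0) [ 0.1 -0.2 -0. ] [0.0148 0.0034 0.0153]
(130.0, 0.0, 222.0) [ 0.1 -0.2 -0. ] [0.0306 0.0077 0.0268]
(150.0, 0.0, 222.0) [ 0.1 -0.2 -0. ] [0.0464 0.012  0.0382]
(165.0, 0.0, 222.0) [ 0.1 -0.2 -0. ] [0.0583 0.0153 0.0468]
(180.0, 0.0, 216.0) [ 0.1 -0.2 -0. ] [0.0734 0.0194 0.0505]
(192.0, 0.0, 209.0) [ 0.1 -0.2 -0. ] [0.0868 0.0231 0.0517]
(202.0, 0.0, 200.0) [ 0.1 -0.2 -0. ] [0.0997 0.0266 0.05  ]
(208.0, 0.0, 192.0) [ 0.1 -0.2 -0. ] [0.1088 0.0291 0.0469]
```

View pics/s2.png

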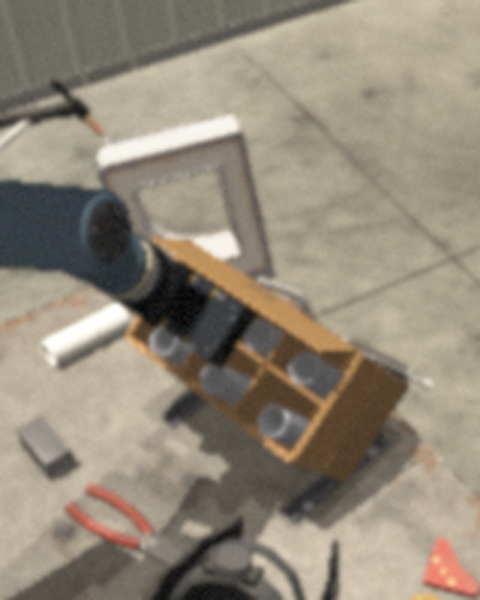

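Call:
jog_arm([
  [[0,0,0,0.008,0.002,0.009,1],[0,0,0,0.015,0.003,0.015,1],[0,0,0,0.023,0.006,0.021,1],[0,0,0,0.031,0.008,0.027,1],[0,0,0,0.039,0.01,0.033,1],[0,0,0,0.046,0.012,0.038,1],[0,0,0,0.052,0.014,0.043,1],[0,0,0,0.058,0.015,0.047,1]],
])

```text
time: 2.7
position: [0.5438, 0.3309, 0.3067]
tool_rot: [-0.641, -0.299, -0.119, 0.697]
ft_force: [-1.6, -0.0, -2.6]
grip_width: 0.0007
```

```bash
python3 st.py  173,0,219 180,0,216 187,0,212 193,0,208 199,0,203 204,0,198 207,0,193 207,0,193
```

```text
2.7 [0.54382384 0.33092633 0.30665794] F [-1.57 -0.05 -2.56] 0.0007 q [ 0.41  0.28  1.77 -0.17  0.5  -1.3 ]
tcp in carton [165.3  -0.3 223.1]
(173.0, 0.0, 219.0) [ 0.1 -0.2 -0. ] [0.0083 0.0025 0.0011]
(180.0, 0.0, 216.0) [ 0.1 -0.2 -0. ] [0.0155 0.0045 0.0026]
(187.0, 0.0, 212.0) [ 0.1 -0.2 -0. ] [0.0232 0.0066 0.0034]
(193.0, 0.0, 208.0) [ 0.1 -0.2 -0. ] [0.0302 0.0085 0.0035]
(199.0, 0.0, 203.0) [ 0.1 -0.2 -0. ] [0.0377 0.0106 0.0029]
(204.0, 0.0, 198.0) [ 0.1 -0.2 -0. ] [0.0444 0.0124 0.0017]
(207.0, 0.0, 193.0) [ 0.1 -0.2 -0. ] [ 0.0495  0.0138 -0.0007]
(207.0, 0.0, 193.0) [ 0.1 -0.2 -0. ] [ 0.0495  0.0138 -0.0007]
```

Contact with the flap shows as about 3 N; continue round the arc.

Call:
jog_arm([
  [[0,0,0,0.008,0.002,0.001,1],[0,0,0,0.016,0.004,0.003,1],[0,0,0,0.023,0.007,0.003,1],[0,0,0,0.03,0.009,0.003,1],[0,0,0,0.038,0.011,0.003,1],[0,0,0,0.044,0.012,0.002,1],[0,0,0,0.05,0.014,-0.001,1],[0,0,0,0.05,0.014,-0.003,1]],
])

```text
time: 3.5
position: [0.5954, 0.3453, 0.3042]
tool_rot: [-0.64, -0.3, -0.12, 0.697]
ft_force: [-0.2, -0.8, 0.8]
grip_width: 0.0001
```

```bash
python3 st.py 190,0,240 150,0,250 106,2,270
python3 - <<'E'
from h import *
im=camera('scene');cv2.imwrite('pics/s3.png',cv2.resize(im[60:260,200:360,::-1],None,fx=3,fy=3,interpolation=cv2.INTER_CUBIC))
E
```

```text
3.5 [0.59543043 0.34531687 0.30417577] F [-0.25 -0.79  0.85] 0.0001 q [ 0.4   0.35  1.66 -0.15  0.53 -1.34]
tcp in carton [207.8   0.  190.3]
(190.0, 0.0, 240.0) [ 0.1 -0.1 -0. ] [-0.0415 -0.0114  0.0305]
(150.0, 0.0, 250.0) [ 0.1 -0.1 -0. ] [-0.0787 -0.0215  0.0158]
(106.0, 2.0, 270.0) [ 0.1 -0.1 -0. ] [-0.125  -0.0321  0.0069]
```

View pics/s3.png

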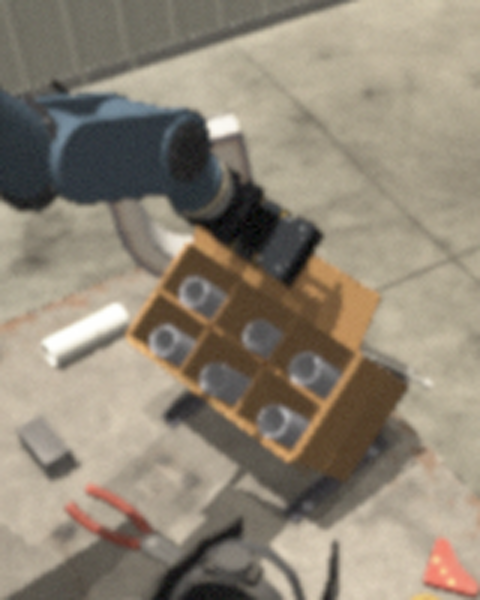

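Call:
jog_arm([
  [[0,0,0,-0.021,-0.006,0.016,1],[0,0,0,-0.042,-0.012,0.031,1],[0,0,0,-0.079,-0.022,0.02,1],[0,0,0,-0.1,-0.027,0.012,-0.29],[0,0,0,-0.125,-0.032,0.007,-0.29],[0,0,0,-0.125,-0.032,0.007,-0.29],[0,0,0,-0.125,-0.032,0.007,-0.29],[0,0,0,-0.125,-0.032,0.007,-0.29]],
])

```text
time: 4.35
position: [0.4715, 0.3138, 0.3119]
tool_rot: [-0.64, -0.301, -0.121, 0.697]
ft_force: [-0.0, -0.4, 0.3]
grip_width: 0.0325
```

```bash
python3 st.py 101,2,200
python3 - <<'E'
from h import *
p=np.load('carton.npy')
o=get_obs();ci=camera_info('wrist');np.savez('w3.npz',**ci)
im=camera('wrist')[:,:,::-1].copy();cv2.imwrite('pics/w3raw.png',im)
cv2.imwrite('pics/w3.png',cv2.resize(im[:,140:540],None,fx=1.45,fy=1.45,interpolation=cv2.INTER_CUBIC))
for X in [(78,-52,164),(78,52,164),(152,-52,164),(101,0,134),(101,0,162)]: print(X,proj(ci,c2w(p,X))[0].round(1),((proj(ci,c2w(p,X))[0]-(140,0))*1.45).round(0))
for n in('top','scene'):
    im=camera(n)[:,:,::-1].copy();cv2.imwrite(f'pics/{n}3.png',im)
print(get_obs()['position'])
E
```

```text
4.35 [0.47150185 0.31383974 0.31193404] F [-0.02 -0.42  0.29] 0.0325 q [ 0.45  0.18  1.91 -0.23  0.47 -1.22]
tcp in carton [107.5   2.3 270. ]
(101.0, 2.0, 200.0) [-0.  0. -0.] [ 0.0337  0.0089 -0.0611]
(78, -52, 164) [263.5 161.9] [179. 235.]
(78, 52, 164) [376.6 162. ] [343. 235.]
(152, -52, 164) [267.9 235.2] [185. 341.]
(101, 0, 134) [320.2 178. ] [261. 258.]
(101, 0, 162) [320.1 185.4] [261. 269.]
[0.47104046 0.31347754 0.31120395]
```

View pics/w3.png

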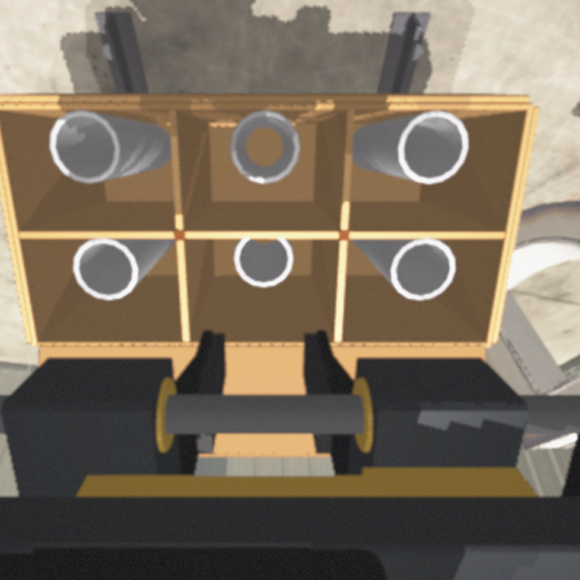

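View pics/top3.png

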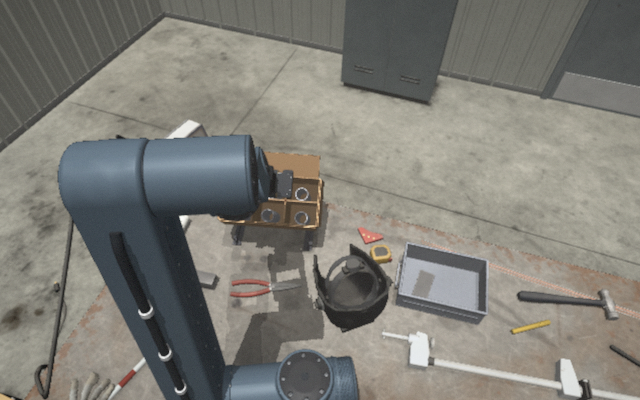

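```bash
python3 - <<'E'
from h import *
p=np.load('carton.npy');w=np.load('w3.npz');ci={k:w[k] for k in w};ct=camera_info('top')
for a in (2.2,2.4,2.6,2.8,3.0,3.2): print(a,((proj(ci,c2w(p,flap_pt(a,0)))[0]-(140,0))*1.45).round(0), proj(ct,c2w(p,flap_pt(a,-153)))[0].round(1))
E
python3 st.py 101,2,230 101,2,105.3
```

```text
2.2 [261. 458.] [319.6 161.8]
2.4 [261. 462.] [320.  158.8]
2.6 [261. 460.] [320.4 156.6]
2.8 [261. 454.] [320.7 155.4]
3.0 [261. 445.] [320.9 155.1]
3.2 [261. 432.] [321.1 155.8]
4.5 [0.47104046 0.31347754 0.31120395] F [-0.   -0.56  0.14] 0.0445 q [ 0.45  0.18  1.91 -0.23  0.47 -1.22]
tcp in carton [106.6   2.1 269.7]
(101.0, 2.0, 230.0) [ 0.  -0.1 -0. ] [ 0.0175  0.0047 -0.0358]
(101.0, 2.0, 105.3) [ 0.  -0.1 -0. ] [ 0.0865  0.0236 -0.1379]
```

Call:
jog_arm([
  [[0,0,0,0.008,0.002,-0.02,-0.33],[0,0,0,0.018,0.005,-0.036,-0.33],[0,0,0,0.029,0.008,-0.052,-0.33],[0,0,0,0.04,0.01,-0.069,-0.33],[0,0,0,0.04,0.01,-0.069,-0.33]],
])

```text
time: 5.0
position: [0.5119, 0.3231, 0.2398]
tool_rot: [-0.641, -0.299, -0.12, 0.697]
ft_force: [0.2, -0.7, -0.1]
grip_width: 0.0577
```

```bash
python3 st.py 101,1.5,150 101,1.5,105.3
```

```text
5.0 [0.5119019  0.32309795 0.2398384 ] F [ 0.17 -0.71 -0.15] 0.0577 q [ 0.43  0.34  1.92 -0.32  0.3  -1.14]
tcp in carton [100.1   0.6 187.2]
(101.0, 1.5, 150.0) [ 0.1 -0.3  0. ] [ 0.0211  0.0067 -0.0299]
(101.0, 1.5, 105.3) [ 0.1 -0.3  0. ] [ 0.0458  0.0134 -0.0665]
```

Call:
jog_arm([
  [[0,-0.2,0,0.011,0.0035,-0.015,-0.33],[0,-0.2,0,0.021,0.0067,-0.03,-0.33],[0,-0.2,0,0.027,0.0083,-0.039,-0.33],[0,-0.2,0,0.033,0.01,-0.048,-0.33],[0,-0.2,0,0.039,0.0115,-0.057,-0.33],[0,-0.2,0,0.0425,0.0125,-0.0615,-0.33],[0,-0.2,0,0.0458,0.0134,-0.0665,-0.33],[0,-0.2,0,0.0458,0.0134,-0.0665,-0.33]],
])

```text
time: 5.8
position: [0.5579, 0.3365, 0.1731]
tool_rot: [-0.641, -0.3, -0.121, 0.696]
ft_force: [-0.0, -0.5, 0.0]
grip_width: 0.0576
```

```bash
python3 st.py 101,1.5,105.3
python3 - <<'E'
from h import *
im=camera('wrist')[:,:,::-1].copy()
cv2.imwrite('pics/w4.png',cv2.resize(im[:,140:540],None,fx=1.45,fy=1.45,interpolation=cv2.INTER_CUBIC))
E
```

```text
5.8 [0.55791093 0.33649676 0.17305192] F [-0.02 -0.48  0.01] 0.0576 q [ 0.41  0.51  1.87 -0.51  0.17 -0.94]
tcp in carton [101.    1.4 105. ]
(101.0, 1.5, 105.3) [ 0.1 -0.1  0. ] [-0.0002  0.      0.0002]
```

View pics/w4.png

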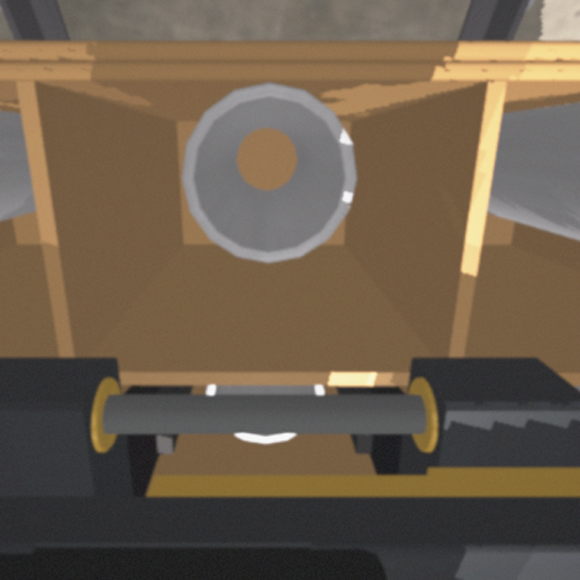

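Call:
jog_arm([
  [[0,0,0,0,0,0,1],[0,0,0,0,0,0,1],[0,0,0,0,0,0,1],[0,0,0,0,0,0,1],[0,0,0,0,0,0,1]],
], squeeze=45)

```text
time: 6.35
position: [0.5577, 0.3366, 0.1738]
tool_rot: [-0.641, -0.3, -0.121, 0.696]
ft_force: [-2.4, 0.3, 3.3]
grip_width: 0.0419
```

```bash
python3 st.py 104,1.5,115 104,1.5,300
```

```text
6.35 [0.55766897 0.3366149  0.17375262] F [-2.39  0.31  3.28] 0.0419 q [ 0.41  0.51  1.88 -0.51  0.17 -0.94]
tcp in carton [101.2   1.6 105.7]
(104.0, 1.5, 115.0) [ 0.1 -0.   0. ] [-0.003  -0.0009  0.0092]
(104.0, 1.5, 300.0) [ 0.1 -0.   0. ] [-0.1053 -0.0288  0.1608]
```

Call:
jog_arm([
  [[0,0,0,-0.001,0,0.0055,1],[0,0,0,-0.003,-0.001,0.0092,1],[0,0,0,-0.012,-0.003,0.022,1],[0,0,0,-0.023,-0.0065,0.039,1],[0,0,0,-0.036,-0.01,0.058,1],[0,0,0,-0.05,-0.0138,0.079,1],[0,0,0,-0.064,-0.0176,0.1,1],[0,0,0,-0.078,-0.0215,0.121,1]],
])

```text
time: 7.15
position: [0.4776, 0.3141, 0.2938]
tool_rot: [-0.642, -0.299, -0.119, 0.696]
ft_force: [0.3, 0.6, -3.2]
grip_width: 0.0418
```

```bash
python3 st.py 104,1.5,310
python3 - <<'E'
from h import *
im=camera('wrist')[:,:,::-1].copy()
cv2.imwrite('pics/w5.png',cv2.resize(im[:,140:540],None,fx=1.45,fy=1.45,interpolation=cv2.INTER_CUBIC))
E
```

```text
7.15 [0.47755324 0.3140752  0.29379494] F [ 0.26  0.62 -3.19] 0.0418 q [ 0.44  0.21  1.92 -0.25  0.43 -1.2 ]
tcp in carton [101.9   0.9 251.8]
(104.0, 1.5, 310.0) [ 0.2 -0.3  0.1] [-0.0307 -0.0078  0.0489]
```

View pics/w5.png

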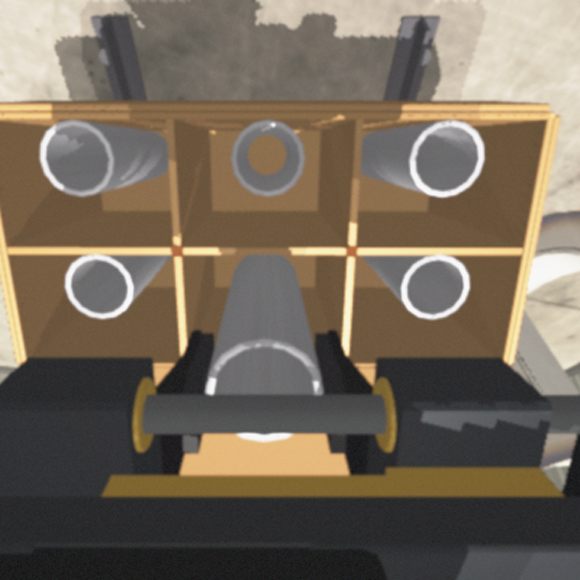

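```bash
cat > down.py <<'E'
from h import *
import sys
o=get_obs();az=np.radians(float(sys.argv[1]))
x=np.array([np.cos(az),np.sin(az),0]);y=np.array([0,0,-1.]);Rt=np.c_[x,y,np.cross(x,y)]
print(o['time'],o['position'],'F',o['ft_force'].round(2),round(o['grip_width'],4),'q',o['q'].round(2))
for a in sys.argv[2:]:
    P=[float(v) for v in a.split(',')]; d=delta(o,Rt,P); print(P,*d,np.linalg.norm(d[0]).round(1))
E
python3 down.py -25 .45,.2,.45 .48,0,.45 .507,-.304,.42
```

```text
7.2 [0.47677188 0.31441753 0.29724859] F [-0.96  0.03 -2.17] 0.0416 q [ 0.44  0.2   1.92 -0.25  0.43 -1.2 ]
[0.45, 0.2, 0.45] [  3.1  35.5 -39. ] [-0.0268 -0.1144  0.1528] 52.8
[0.48, 0.0, 0.45] [  3.1  35.5 -39. ] [ 0.0032 -0.3144  0.1528] 52.8
[0.507, -0.304, 0.42] [  3.1  35.5 -39. ] [ 0.0302 -0.6184  0.1228] 52.8
```

Call:
jog_arm([
  [[0,0,0,-0.012,-0.003,0.02,1],[0,0,0,-0.025,-0.007,0.04,1],[0,0,0,-0.035,-0.01,0.065,1],[0.2,2,-2.2,-0.035,-0.015,0.1,1],[0.5,6,-6.6,-0.033,-0.03,0.13,1],[0.9,11,-12,-0.03,-0.055,0.145,1],[1.3,15.5,-17,-0.028,-0.085,0.155,1],[1.7,20,-22,-0.025,-0.12,0.155,1]],
])

```text
time: 8.0
position: [0.4518, 0.1941, 0.4534]
tool_rot: [-0.687, -0.046, -0.143, 0.711]
ft_force: [1.0, -0.2, -4.8]
grip_width: 0.0416
```

```bash
python3 down.py -25 .46,.1,.45 .48,0,.45 .507,-.304,.42
```

```text
8.0 [0.45179419 0.19405785 0.45343379] F [ 0.95 -0.15 -4.81] 0.0416 q [ 0.2   0.02  1.56 -0.04  1.3  -1.22]
[0.46, 0.1, 0.45] [  1.4  15.5 -16.9] [ 0.0082 -0.0941 -0.0034] 23.0
[0.48, 0.0, 0.45] [  1.4  15.5 -16.9] [ 0.0282 -0.1941 -0.0034] 23.0
[0.507, -0.304, 0.42] [  1.4  15.5 -16.9] [ 0.0552 -0.4981 -0.0334] 23.0
```

Call:
jog_arm([
  [[0.4,4.5,-4.9,0.005,-0.04,0,1],[0.8,9,-9.8,0.012,-0.085,0,1],[1.2,13,-14.2,0.02,-0.13,0,1],[1.4,15.5,-16.9,0.025,-0.175,0,1],[1.4,15.5,-16.9,0.03,-0.22,0,1],[1.4,15.5,-16.9,0.035,-0.265,0,1],[1.4,15.5,-16.9,0.04,-0.31,0,1],[1.4,15.5,-16.9,0.045,-0.355,0,1]],
])

```text
time: 8.8
position: [0.4965, -0.163, 0.452]
tool_rot: [-0.69, 0.154, -0.152, 0.691]
ft_force: [0.7, 0.3, -3.6]
grip_width: 0.0416
```

```bash
python3 down.py -25 .507,-.304,.42 .507,-.304,.25
```

```text
8.8 [ 0.49654725 -0.16299334  0.4520037 ] F [ 0.7   0.32 -3.56] 0.0416 q [-0.53  0.2   1.32  0.    1.63 -1.67]
[0.507, -0.304, 0.42] [-0.1 -0.1  0. ] [ 0.0105 -0.141  -0.032 ] 0.1
[0.507, -0.304, 0.25] [-0.1 -0.1  0. ] [ 0.0105 -0.141  -0.202 ] 0.1
```

Call:
jog_arm([
  [[0,0,0,0.003,-0.045,0,1],[0,0,0,0.007,-0.09,-0.005,1],[0,0,0,0.01,-0.13,-0.025,1],[0,0,0,0.0105,-0.141,-0.07,1],[0,0,0,0.0105,-0.141,-0.115,1],[0,0,0,0.0105,-0.141,-0.16,1],[0,0,0,0.0105,-0.141,-0.202,1],[0,0,0,0.0105,-0.141,-0.202,1]],
])

```text
time: 9.6
position: [0.5025, -0.3005, 0.2422]
tool_rot: [-0.687, 0.16, -0.147, 0.693]
ft_force: [-1.8, 0.9, -3.6]
grip_width: 0.0417
```

```bash
python3 down.py -25 .507,-.304,.12
python3 - <<'E'
from h import *
im=camera('top')[:,:,::-1];cv2.imwrite('pics/top6.png',cv2.resize(im[140:380,300:560],None,fx=2.4,fy=2.4,interpolation=cv2.INTER_CUBIC))
im=camera('scene')[:,:,::-1];cv2.imwrite('pics/scene6.png',cv2.resize(im[130:390,200:440],None,fx=2.3,fy=2.3,interpolation=cv2.INTER_CUBIC))
E
```

```text
9.6 [ 0.5025101  -0.30054142  0.24221911] F [-1.85  0.86 -3.61] 0.0417 q [-0.73  0.46  1.5  -0.    1.2  -1.86]
[0.507, -0.304, 0.12] [-0.7 -0.9  0.1] [ 0.0045 -0.0035 -0.1222] 1.1
```

View pics/top6.png

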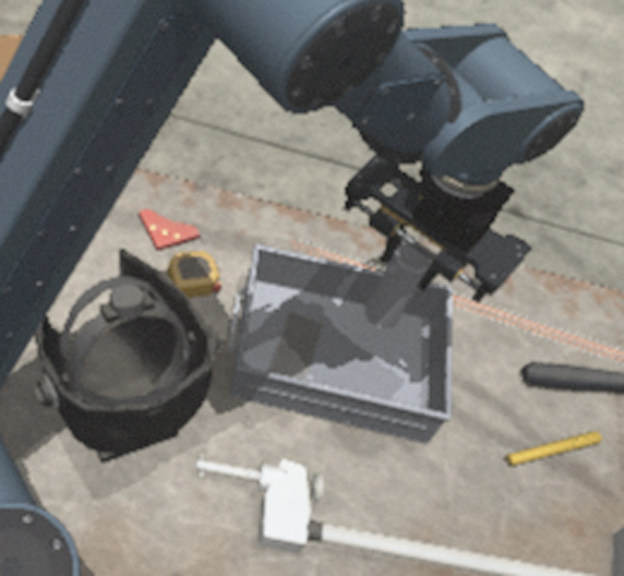

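View pics/scene6.png

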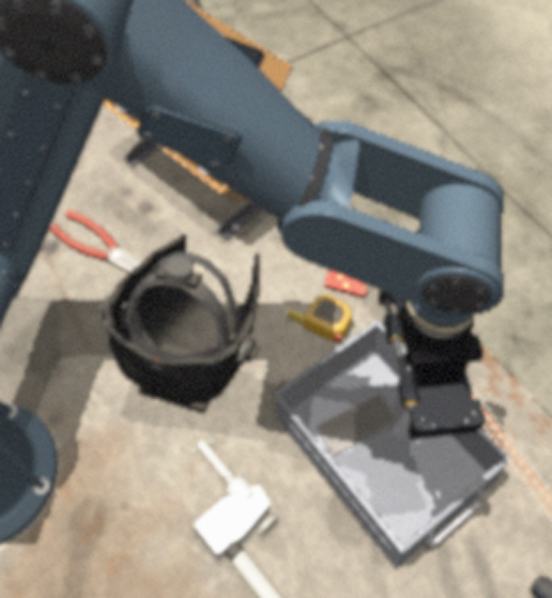

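Call:
jog_arm([
  [[-0.4,-0.5,0.1,0.0045,-0.0035,-0.03,1],[-0.7,-0.9,0.1,0.0045,-0.0035,-0.06,1],[-0.7,-0.9,0.1,0.0045,-0.0035,-0.09,1],[-0.7,-0.9,0.1,0.0045,-0.0035,-0.11,1],[-0.7,-0.9,0.1,0.0045,-0.0035,-0.12,1],[-0.7,-0.9,0.1,0.0045,-0.0035,-0.127,1],[-0.7,-0.9,0.1,0.0045,-0.0035,-0.127,1]],
])

```text
time: 10.4
position: [0.5124, -0.3084, 0.1234]
tool_rot: [0.693, -0.147, 0.158, -0.687]
ft_force: [-0.3, -0.0, -4.9]
grip_width: 0.0416
```

```bash
python3 down.py -25 .507,-.304,.105
python3 - <<'E'
from h import *
cr=np.load('crate.npy');o=get_obs();print('foot in crate mm',Ro.from_euler('z',-cr[2]).apply(o['position']+toolR(o)[:,1]*.1017-[cr[0],cr[1],0])*1000)
im=camera('wrist')[:,:,::-1];cv2.imwrite('pics/w7.png',im)
E
```

```text
10.4 [ 0.51238193 -0.30838336  0.12339975] F [-0.28 -0.03 -4.92] 0.0416 q [-0.73  0.61  1.6   0.    0.91 -1.87]
[0.507, -0.304, 0.105] [ 0.7  0.8 -0.1] [-0.0054  0.0044 -0.0184] 1.1
foot in crate mm [  5.80409267 -41.50106266  21.71669165]
```

View pics/w7.png

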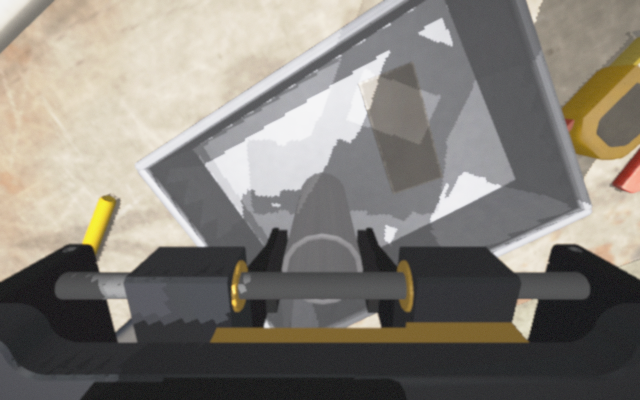

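Call:
jog_arm([
  [[0.7,0.8,0,0,0,-0.005,1],[0.7,0.8,0,0,0,-0.009,1],[0.7,0.8,0,0,0,-0.012,1],[0.7,0.8,0,0,0,-0.014,1],[0.7,0.8,0,0,0,-0.0145,1],[0.7,0.8,0,0,0,-0.0145,1]],
])

```text
time: 11.05
position: [0.5123, -0.3083, 0.1091]
tool_rot: [-0.69, 0.153, -0.153, 0.691]
ft_force: [-0.5, 0.5, -4.3]
grip_width: 0.0416
```

```bash
python3 down.py -25 .507,-.304,.105
```

```text
11.05 [ 0.51234287 -0.30833713  0.10909372] F [-0.55  0.46 -4.32] 0.0416 q [-0.73  0.64  1.6   0.    0.9  -1.86]
[0.507, -0.304, 0.105] [-0.   0.  -0.1] [-0.0053  0.0043 -0.0041] 0.1
```

Call:
jog_arm([
  [[0,0,0,0,0,-0.001,1],[0,0,0,0,0,-0.002,1],[0,0,0,0,0,-0.003,1],[0,0,0,0,0,-0.003,1]],
])

```text
time: 11.45
position: [0.5122, -0.3083, 0.1059]
tool_rot: [-0.69, 0.153, -0.153, 0.691]
ft_force: [0.3, -0.1, -4.1]
grip_width: 0.0417
```

Call:
jog_arm([
  [[0,0,0,0,0,-0.001,1],[0,0,0,0,0,-0.0015,1],[0,0,0,0,0,-0.002,1],[0,0,0,0,0,-0.002,1]],
])

```text
time: 11.85
position: [0.5123, -0.3082, 0.1039]
tool_rot: [-0.69, 0.153, -0.153, 0.691]
ft_force: [-0.5, -0.1, -3.6]
grip_width: 0.0417
```

Call:
jog_arm([
  [[0,0,0,0,0,-0.001,1],[0,0,0,0,0,-0.0015,1],[0,0,0,0,0,-0.002,1],[0,0,0,0,0,-0.002,1]],
])

```text
time: 12.25
position: [0.5126, -0.3084, 0.1037]
tool_rot: [-0.69, 0.152, -0.153, 0.69]
ft_force: [-2.4, 1.5, 7.3]
grip_width: 0.042
```

Call:
jog_arm([
  [[0,0,0,0,0,0.001,0],[0,0,0,0,0,0.001,-0.1],[0,0,0,0,0,0.001,-0.3],[0,0,0,0,0,0.001,-0.6],[0,0,0,0,0,0.001,-0.8],[0,0,0,0,0,0.001,-0.8]],
])

```text
time: 12.85
position: [0.5126, -0.3084, 0.1045]
tool_rot: [-0.69, 0.152, -0.153, 0.691]
ft_force: [0.3, -0.1, 0.6]
grip_width: 0.072
```

```bash
python3 - <<'E'
from h import *
im=camera('wrist')[:,:,::-1];cv2.imwrite('pics/w8.png',im)
E
```

```text
(no output)
```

View pics/w8.png

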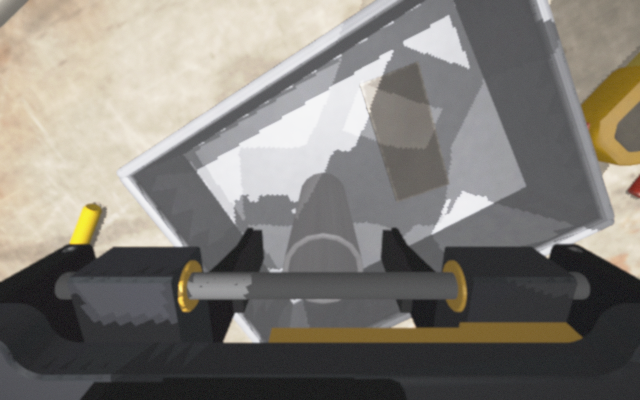

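The tube stands free between the open fingers (rim around (325,260)). Retreat straight up.

Call:
jog_arm([
  [[0,0,0,0,0,0.01,-0.8],[0,0,0,0,0,0.025,-0.8],[0,0,0,0,0,0.045,-0.8],[0,0,0,0,0,0.075,-0.8],[0,0,0,0,0,0.11,-0.8],[0,0,0,0,0,0.15,-0.8],[0,0,0,0,0,0.19,-0.8],[0,0,0,0,0,0.22,-0.8]],
])

```text
time: 13.7
position: [0.5129, -0.3087, 0.3284]
tool_rot: [0.691, -0.151, 0.154, -0.69]
ft_force: [0.2, -0.2, -0.4]
grip_width: 0.0783
```

Call:
jog_arm([
  [[0,0,0,-0.04,0.02,0.02,-0.8],[0,0,0,-0.08,0.06,0.04,-0.8],[0,0,0,-0.1,0.1,0.06,-0.8],[0,0,0,-0.1,0.14,0.06,-0.8],[0,0,0,-0.1,0.14,0.06,-0.8],[0,0,0,-0.1,0.14,0.06,-0.8]],
])

```text
time: 14.3
position: [0.4128, -0.168, 0.3895]
tool_rot: [0.692, -0.15, 0.154, -0.689]
ft_force: [0.9, -0.7, 0.3]
grip_width: 0.0785
```

```bash
python3 - <<'E'
from h import *
o=get_obs();print(o['time'],o['position'],o['ft_force'],np.abs(o['joint_velocities']).max())
ims=[]
im=camera('top')[:,:,::-1];cv2.imwrite('pics/top9.png',im);cv2.imwrite('pics/top9c.png',cv2.resize(im[140:340,200:520],None,fx=2.5,fy=2.5,interpolation=cv2.INTER_CUBIC))
im=camera('scene')[:,:,::-1];cv2.imwrite('pics/scene9.png',cv2.resize(im[110:390,200:440],None,fx=2.1,fy=2.1,interpolation=cv2.INTER_CUBIC))
E
```

```text
14.3 [ 0.41280145 -0.16800241  0.38951559] [ 0.8829317  -0.662079    0.33474359] 0.04267873142749551
```

View pics/top9c.png

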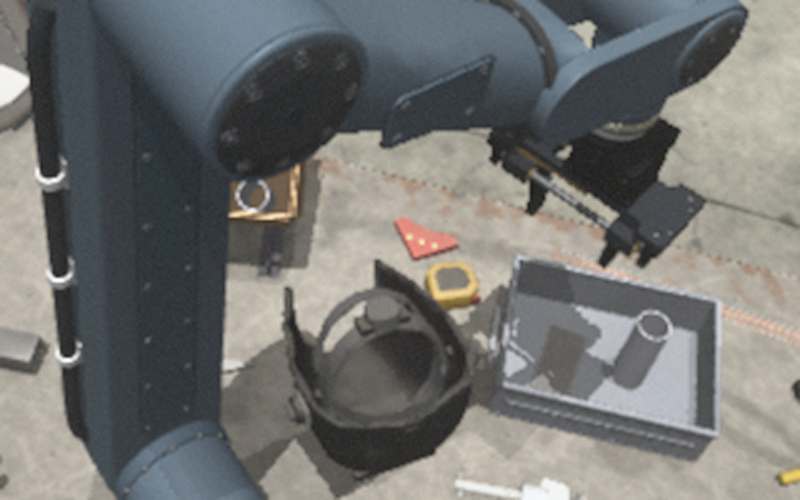

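View pics/scene9.png

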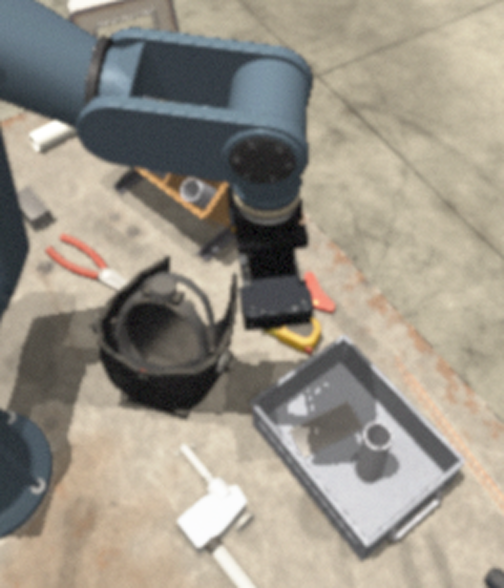

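Call:
jog_arm([
  [[0,0,0,-0.02,-0.04,0.01,-0.8],[0,0,0,-0.04,-0.085,0.02,-0.8],[0,0,0,-0.06,-0.13,0.02,-0.8],[0,0,0,-0.09,-0.17,0.02,-0.8],[0,0,0,-0.12,-0.21,0.02,-0.8],[0,0,0,-0.15,-0.25,0.02,-0.8],[0,0,0,-0.18,-0.28,0.02,-0.8],[0,0,0,-0.2,-0.3,0.02,-0.8]],
])

```text
time: 15.2
position: [0.21, -0.473, 0.4074]
tool_rot: [0.691, -0.153, 0.155, -0.689]
ft_force: [0.6, -0.1, 0.5]
grip_width: 0.0777
```

```bash
python3 - <<'E'
from h import *
o=get_obs();print(o['time'],o['position'],o['q'].round(2))
im=camera('top')[:,:,::-1];cv2.imwrite('pics/top10.png',im[:,:]);im2=camera('scene')[:,:,::-1];cv2.imwrite('pics/scene10.png',im2)
cv2.imwrite('pics/top10c.png',cv2.resize(im[130:340,200:510],None,fx=2.5,fy=2.5,interpolation=cv2.INTER_CUBIC))
E
```

```text
15.2 [ 0.2100051  -0.47302071  0.40743542] [-1.37  0.21  1.42  0.    1.51 -2.5 ]
```

View pics/top10c.png

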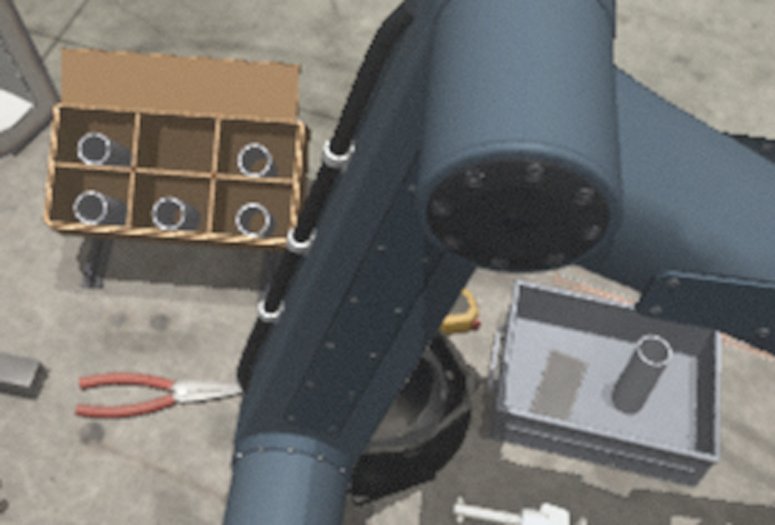

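View pics/scene10.png

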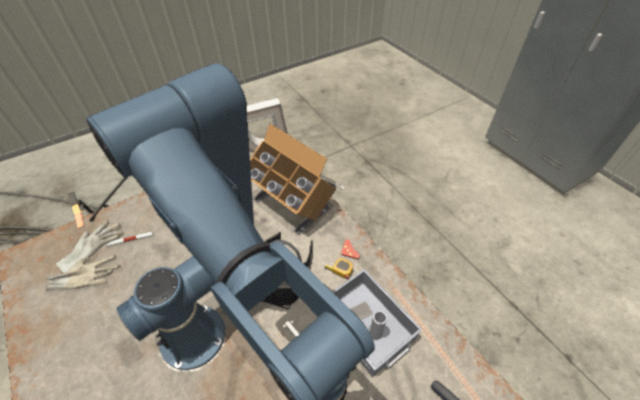

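```bash
python3 - <<'E'
from h import *
p=np.load('carton.npy')
for a in(2.2,2.4,2.6,2.8,3.0): print(a,[proj(camera_info(n),c2w(p,flap_pt(a,y)))[0].round(1).tolist() for n in('top','scene') for y in(153,-153)])
im=cv2.imread('pics/scene10.png');cv2.imwrite('pics/scene10c.png',cv2.resize(im[115:215,240:340],None,fx=5,fy=5,interpolation=cv2.INTER_CUBIC))
E
```

```text
2.2 [[220.8, 154.9], [319.6, 161.8], [260.7, 125.1], [318.6, 161.4]]
2.4 [[222.0, 151.9], [320.0, 158.8], [263.7, 123.7], [321.5, 159.6]]
2.6 [[223.3, 149.9], [320.4, 156.6], [266.5, 123.0], [324.2, 158.6]]
2.8 [[224.6, 148.7], [320.7, 155.4], [269.2, 123.1], [326.7, 158.3]]
3.0 [[225.9, 148.5], [320.9, 155.1], [271.6, 123.8], [328.8, 158.7]]
```

View pics/scene10c.png

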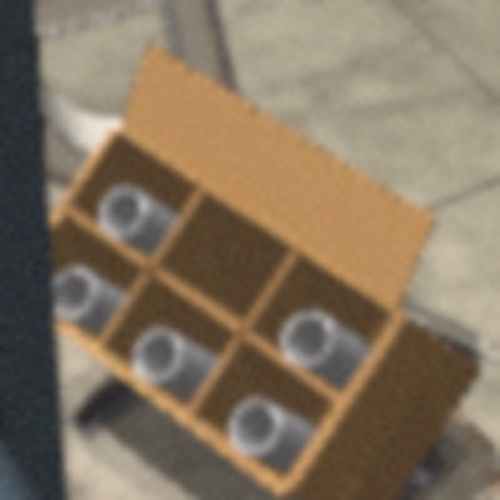

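```bash
python3 -c "
from rig import *
print(hand_in(), get_obs()['time'])"
```

```text
the job is handed in; nothing more can be done
the job is handed in; nothing more can be done
```

The short tube is standing upright in the reject crate and the job is handed in, at about 15 s of the 58 s allowed.

**What I did:** I pushed the back flap over with the shut fingers, from about 1.23 rad to about 2.8 rad. The short tube was in the middle back cell. I gripped it at 45 N, drew it out along the cell and carried it over the hood. I lowered it onto bare crate floor, clear of the scrap, let go once the force showed floor contact, and backed away.

**Last checks (top and scene pictures):**
- The flap is at about 2.8 rad, past the 2.4 needed.
- The middle back cell is empty and the other five tubes are in their cells.
- The arm is clear of everything. The highest wrist force I read was about 8 N, though it was only sampled at the end of each move.

**What disagreed:**
- My first wrist picture was paired with a camera pose read too late, so it was about 10 px off. I retook it and the fit dropped to about 0.25 px.
- The crate fit was only good to about 2 px (roughly 5 mm), small against the room inside the crate.

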